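# Right the fallen work light and rock its battery out of the charger

### The job

The cordless work light has fallen over: stand it on its broad foot, battery opening up, about where it lies, setting it down rather than dropping it, and let go. Then take the battery pack out of the charger: it sits tight and a straight pull would tear the charger up off the bench, so rock the pack side to side until it works loose. Finish holding the pack upright in the gripper, just clear of the charger and straight above its well, so that its contacts can be looked at; leave everything else where it is.

Things in the scene. Friction and masses are not known exactly. Their poses are not given: they have to be found in the camera images.
- light: work light, 126 mm tall, 0.25-0.42 kg; starts lying on its back, lens up. Own z: foot to top, own x: out of the lens. Origin: mid-height, on the axis of the foot (63 mm above the bench when standing, 32 mm lying). Black foot 64 (x) x 88 (y) x 22 mm. Grey body 52 x 52 mm, flush with the foot's back: x -32 to +20, y -26 to +26, z -41 to +63; 42 mm square, 58 mm deep battery opening in its top
- pack: battery pack standing in the charger, 0.16-0.26 kg. Origin: centre of its stem's underside; z up. Stem 34 (x) x 28 (y) mm, z 0 to 36; collar 36 x 36, z 36 to 48; neck to z 54; grey head to grip, 62 (x) x 46 (y), z 54 to 98. Seated, the head is 6 mm above the charger. Two springs press on the collar's +y and -y sides at z 45, so it rocks about x, towards +y and -y
- well_mouth (a point): centre of the well's mouth in the black charger's flat top, 64 mm above the bench; z up, x and y as the seated pack's; charger x -48 to +72, y -48 to +48 mm. Well 40 (x) x 44 (y), 48 mm deep; the seated stem stands on its floor. The pack can tilt about 9 degrees either way. It is gripped until it has risen 9 to 12 mm, then loose; a straight pull needs 40 to 55 N
- charger (a joint): how far the charger has been pulled up from its hook-and-loop pad on the bench, m, 0 = down. It cannot slide or turn. It starts to lift at an upward pull of about 30 N and must not come up 4 mm
- spare_pack: another pack of the same kind, lying on its side on the bench, not wanted; origin at the end of its stem
- screwdriver: screwdriver with blue handle, 200 mm, lying; leave alone
- contact_spray: spray can, 52 mm across, 150 mm tall, standing; leave alone
- smoke_alarm: white round smoke alarm, 110 mm across, 34 mm high; leave alone
- multimeter: multimeter 150 x 78 x 34 mm, lying face up; leave alone
- parts_tray: tray of screws 130 x 90 x 24 mm; leave alone
- aa_cell: small battery cell 50 x 14 mm, lying; leave alone
- pliers: pliers, 180 mm, lying; leave alone
Things that resemble listed ones, but are neither listed nor needed, are in the scene too. What is shaped like the part that bears well_mouth but green is not meant.

How it is judged:
By the outcome, as a careful person would: the job done as asked, in the order asked, and still so for the second after the job is handed in, while the arm keeps its last pose, push and grip.
It also fails if it takes over 56 s, if anything falls off the work surface, if the arm or the gripper's body presses on something with over 40 N, if the wrist force passes 120 N, or if a joint passes its speed limit or range.

### The arm

A 6-joint arm with a two-finger parallel gripper is mounted at the origin on the work surface. World frame = base frame: x ahead of the robot, y to its left, z up, the work surface at z = 0. Lengths are in m, angles in rad, forces in N, time in s.
With the tool pointing down it reaches from about 0.4 to 0.825 m from the base axis. Payload 7 kg.
Tool frame: the origin (TCP) lies between the finger pads; the fingertips stand 22 mm ahead of it and the grasp point (between the pads) lies 3 mm ahead of it; y points along the fingers, x is the direction in which the jaws open and shut, and the axes are right-handed (so a half turn about y gives the same grasp; the last joint's range is limited). The gripper opens to 85 mm and grips with 20 to 120 N. Pads are 22 mm wide; open, the fingers measure 114 mm over their backs; the gripper's body (76 mm by 85 mm) begins 54 mm behind the grasp point. The pads swing forward as they close: fully open they stand 13 mm farther back than shut.
Start: joints at [-0.916, 0.359, 0.012, 0, -1.224, -0.288], TCP at [0.242, -0.63, 0.253] pointing down, gripper open.
Joint ranges: [-3.07, 3.07], [-1.43, 2.12], [-1.02, 1.25], [-3.03, 1.67], [-3.05, -0], [-3.03, 3.03]. Speed limits (rad/s): [2.39, 2.39, 3.01, 3.14, 3.14, 3.14].

### API

Orientations are given as a rotation vector (axis times angle).
In Python, from station import manip gives the robot as it stands.
- The arm moves only by the tool play_rows, never from a script. Its argument "rows" is text: rows parted by semicolons, each of 6 numbers parted by spaces: the shift along the tool's x, y, z in m, then the turn, a rotation vector about the tool's x, y, z in degrees. A call has 1 to 10 rows; each row is the pose to reach, as a shift and turn from the pose commanded when the call began, along the tool's axes at that moment; what a row does not reach only later rows make up. A row lasts 1/12 s, in which the tool goes at most 41.7 mm and 7.16 degrees, less where a joint would pass 70% of its speed; a pose out of reach is approached as far as the arm can. A call with a gripper value outside its range is refused whole. "fingers" is the opening, from 0 (shut) to 1 (fully open), set as the call begins (left out, the last holds). The fingers move at their own pace and stop on an object; "force" is the grip in N (left out, the last holds). Time passes only in rows, so rows that repeat a pose let the fingers close. It gives the time, the measured TCP pose, the force and the opening at its end, in the units of the state.
- manip.state(): the state, without advancing time (a new reading comes with each control period).
- manip.capture(name): name is "scene" or "top" or "wrist"; returns a dict with "color" (420x560x3 uint8, red, green, blue), "fx", "fy", "cx", "cy" (pixels), "extrinsics" (4x4, takes a point from camera to world coordinates); the wrist camera has in their place "T_tool_cam" (4x4, takes a point from camera to tool coordinates, whose origin is the TCP and whose axes are the tool frame's). Camera axes: x right, y down, z forward; pixel columns grow to the right and rows downward; lengths in m; the calibration is good to about 2 mm. A picture is of the moment at which its call begins: read the wrist's pose just before it. There is no depth.
- manip.job_done(): hands the job in, once; it reports no verdict.
The state is a dict: "clock": time; "joints": joint angles; "dq": joint speeds; "tau": joint torques, N m; "eef_pos": TCP position; "tcp_rot": TCP orientation; "ft_force": force on the tool from outside, world axes, zero at the start; "torque": the same for the moment, N m; "width": finger opening in m.
Only numpy, scipy, OpenCV 4.12 (cv2) and the standard library are available. Lean on these libraries where they do the work, as an engineer would, in place of code of your own. Each camera call takes 0.05 s, during which the arm holds its last target. There are 200 camera calls.

## Working session

There is one attempt and no reset: what is moved stays moved. The work goes in short steps, Python scripts to look and compute and a tool call to move; the robot and the scene stay as the last step left them, time stands still between calls to the robot, and variables do not carry over. Pictures are saved under pics/ and viewed, about 8 in all and at most 12, crops included, and the job is handed in when it is done.

Besides the shell and the picture viewer there is one more tool, called after "Request:" as name(argument=value, ...) on one line, values as JSON. play_rows: Moves the arm, as the interface text tells. Its arguments: {"type":"object","properties":{"rows":{"type":"string"},"fingers":{"type":"number"},"force":{"type":"number"}},"required":["rows"]}

```bash
mkdir -p pics; ls
cat > h.py <<'E'
import numpy as np, cv2
from station import manip
from scipy.spatial.transform import Rotation as R
def save(name,fn,crop=None,scale=1):
    s=manip.state(); c=manip.capture(name); im=c["color"][:,:,::-1]
    if crop: im=im[crop[1]:crop[3],crop[0]:crop[2]]
    if scale!=1: im=cv2.resize(im,None,fx=scale,fy=scale,interpolation=cv2.INTER_CUBIC)
    cv2.imwrite(fn,im); return c,s
def ext(c,s):
    if "extrinsics" in c: return np.array(c["extrinsics"])
    T=np.eye(4);T[:3,:3]=R.from_rotvec(s["tcp_rot"]).as_matrix();T[:3,3]=s["eef_pos"]
    return T@np.array(c["T_tool_cam"])
def ray(c,E,u,v,z):
    d=E[:3,:3]@np.array([(u-c["cx"])/c["fx"],(v-c["cy"])/c["fy"],1]);o=E[:3,3]
    return o+d*(z-o[2])/d[2]
def proj(c,E,p):
    q=np.linalg.inv(E)@np.append(p,1);return c["fx"]*q[0]/q[2]+c["cx"],c["fy"]*q[1]/q[2]+c["cy"]
E
python3 - <<'E'
from h import *
import pickle
d={}
for n in ("top","scene","wrist"):
    c,s=save(n,f"pics/{n}0.png"); d[n]=(c,s,ext(c,s)); print(n,c["fx"],np.round(d[n][2],3).tolist())
pickle.dump(d,open("c0.pkl","wb")); print(s)
a=cv2.imread("pics/top0.png");b=cv2.imread("pics/scene0.png")
E
```

```text
pics
top 536.592798762012 [[0.015, -0.994, 0.105, 0.349], [-1.0, -0.016, -0.009, 0.018], [0.011, -0.105, -0.994, 1.775], [0.0, 0.0, 0.0, 1.0]]
scene 406.28067663205763 [[0.709, 0.444, -0.547, 1.16], [0.705, -0.453, 0.546, -0.629], [-0.006, -0.773, -0.634, 0.785], [0.0, 0.0, 0.0, 1.0]]
wrist 289.1181174561977 [[-0.359, 0.895, 0.264, 0.175], [0.933, 0.344, 0.103, -0.655], [0.001, 0.283, -0.959, 0.372], [0.0, 0.0, 0.0, 1.0]]
{'clock': 0.1, 'joints': array([-9.15867634e-01,  3.59302598e-01,  1.11439058e-02, -2.53134662e-04,
       -1.22409408e+00, -2.88108520e-01]), 'dq': array([ 0.00095741, -0.00236125,  0.00263754,  0.00162614, -0.00025017,
        0.00063603]), 'tau': array([-3.36832672e-03, -5.84763980e+01,  2.94111228e+01,  6.95434302e+00,
       -3.04712979e-03, -1.81670981e-05]), 'eef_pos': array([ 0.24191441, -0.62974043,  0.25247266]), 'tcp_rot': array([-1.01143126, -1.47429155,  1.47308272]), 'ft_force': array([0.29964551, 0.1455064 , 0.41452328]), 'torque': array([-0.03367667,  0.04302601, -0.02021836]), 'width': 0.08513979254390322}
```

View pics/top0.png

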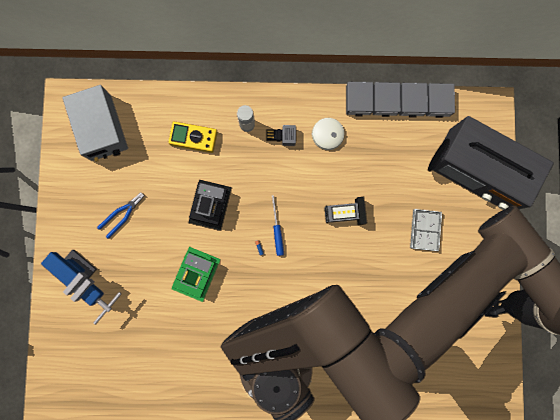

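View pics/scene0.png

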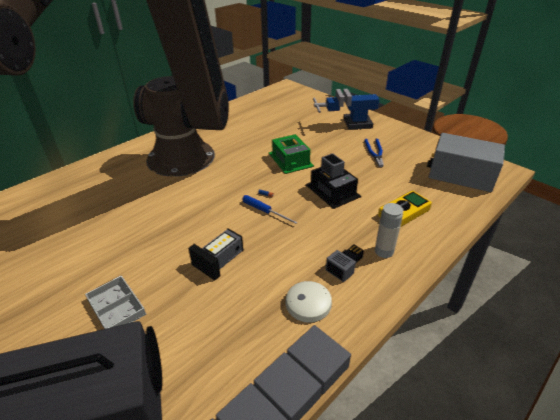

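Run:
```python
from h import *
s=manip.state();print(np.round(R.from_rotvec(s["tcp_rot"]).as_matrix(),3))
```

```text
[[-0.359 -0.001 -0.934]
 [ 0.934  0.001 -0.359]
 [ 0.001 -1.     0.   ]]
```

Seen so far. In the top view the light lies at (345,213), foot to the right. The black charger with its pack is at (210,205). The green charger at (196,273) is a decoy. The spare pack is at (283,135), and the grey box at (95,120) and the row of dark boxes at (400,100) are irrelevant. I choose the black charger and the light with the yellowish lens, and check both in one crop.

Run:
```python
from h import *
import pickle
d=pickle.load(open("c0.pkl","rb"));c,s,E=d["top"]
im=cv2.imread("pics/top0.png")
a=cv2.resize(im[180:240,170:240],None,fx=5.5,fy=5.5,interpolation=cv2.INTER_CUBIC)
b=cv2.resize(im[180:240,310:380],None,fx=5.5,fy=5.5,interpolation=cv2.INTER_CUBIC)
cv2.imwrite("pics/crop.png",np.hstack([a,b]))
for n,u,v,z in [("pack",212,200,.114),("light",345,213,.045),("foot",361,211,.06),("spare",285,135,.03),("green",196,273,.06),("can",245,118,.15),("sdr",278,230,.03)]: print(n,ray(c,E,u,v,z).round(3))
```

```text
pack [0.528 0.205 0.114]
light [ 0.5   -0.218  0.045]
foot [ 0.506 -0.268  0.06 ]
spare [ 0.758 -0.021  0.03 ]
green [0.301 0.255 0.06 ]
can [0.781 0.106 0.15 ]
sdr [ 0.443 -0.002  0.03 ]
```

View pics/crop.png

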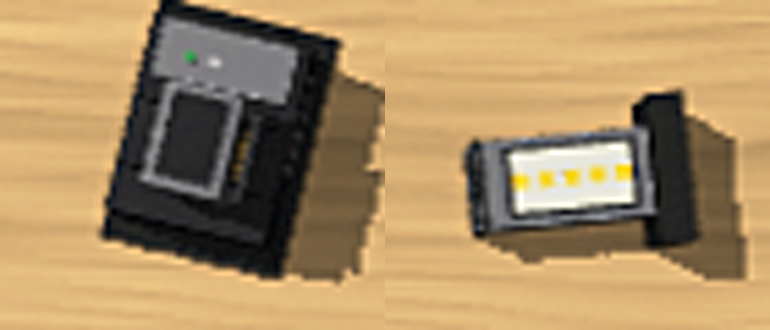

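The crop shows the black charger (left, LED panel towards +x) with the grey-rimmed pack head centred near top pixel (204,205). The light (right) has its lens up and its foot towards world -y. Both choices are confirmed, so I move above the light.

```bash
cat >> h.py <<'E'
def row(p,Rt):
    s=manip.state();R0=R.from_rotvec(s["tcp_rot"]);Rt=R.from_matrix(Rt)
    d=R0.inv().apply(np.array(p)-s["eef_pos"]);w=(R0.inv()*Rt).as_rotvec(degrees=True)
    return np.round(d,4).tolist()+np.round(w,1).tolist()
def down(yaw):  # tool x along yaw(rad), y down
    x=np.array([np.cos(yaw),np.sin(yaw),0]);y=np.array([0,0,-1.]);return np.c_[x,y,np.cross(x,y)]
E
python3 - <<'E'
from h import *
import pickle
d=pickle.load(open("c0.pkl","rb"));c,s,E=d["top"]
print(ray(c,E,204.3,205,.114))
print(row([.5,-.22,.22],down(np.radians(185))))
E
```

```text
[0.51217253 0.22879525 0.114     ]
[0.29, 0.0329, -0.3878, 0.0, -74.0, 0.1]
```

Request:
play_rows(rows="0.145 0.016 -0.194 0 -37 0; 0.29 0.033 -0.388 0 -74 0; 0.29 0.033 -0.388 0 -74 0; 0.29 0.033 -0.388 0 -74 0; 0.29 0.033 -0.388 0 -74 0; 0.29 0.033 -0.388 0 -74 0; 0.29 0.033 -0.388 0 -74 0; 0.29 0.033 -0.388 0 -74 0; 0.29 0.033 -0.388 0 -74 0; 0.29 0.033 -0.388 0 -74 0", fingers=1)

```text
clock: 0.98
eef_pos: [0.4642, -0.2764, 0.225]
tcp_rot: [-0.057, 2.195, -2.195]
ft_force: [1.4, -0.7, 0.6]
width: 0.0851
```

Request:
play_rows(rows="0 0 0 0 0 0")

```text
clock: 1.07
eef_pos: [0.4665, -0.2735, 0.2245]
tcp_rot: [-0.063, 2.192, -2.191]
ft_force: [-0.5, -1.2, -0.0]
width: 0.0853
```

Run:
```python
from h import *
s=manip.state();print(s["clock"],s["eef_pos"],s["joints"].round(3));print(row([.5,-.22,.22],down(np.radians(185))))
```

```text
1.0667 [ 0.46648911 -0.27353168  0.22454968] [-1.680e-01  1.600e-01 -3.260e-01 -1.000e-03 -1.084e+00  2.270e-01]
[-0.0366, 0.0046, -0.0515, 0.0, -1.7, -0.0]
```

Request:
play_rows(rows="-0.037 0.005 -0.052 0 -1.7 0; -0.037 0.005 -0.052 0 -1.7 0; -0.037 0.005 -0.052 0 -1.7 0; -0.037 0.005 -0.052 0 -1.7 0")

```text
clock: 1.4
eef_pos: [0.4985, -0.2237, 0.2196]
tcp_rot: [-0.086, 2.182, -2.182]
ft_force: [0.0, 0.2, 0.1]
width: 0.0853
```

Run:
```python
from h import *
import pickle
c,s=save("wrist","pics/w1.png");pickle.dump((c,s,ext(c,s)),open("c1.pkl","wb"));print(s["eef_pos"],s["joints"].round(2))
```

```text
[ 0.4985402  -0.22367274  0.2196246 ] [-0.06  0.17 -0.32 -0.   -1.08  0.14]
```

View pics/w1.png

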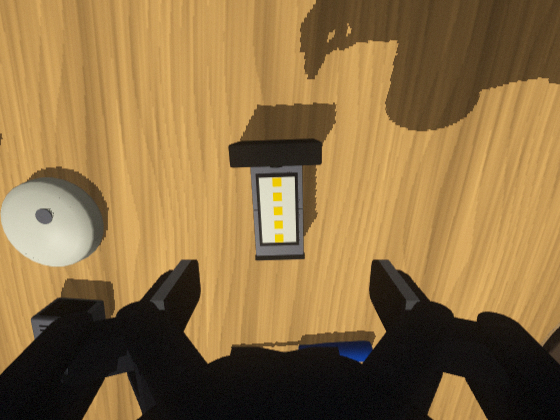

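The wrist view shows the light centred: foot edge at rows 140-166, body between columns 253 and 302, opening end at row 256. The smoke alarm is at the left.

Run:
```python
from h import *
import pickle
c,s,E=pickle.load(open("c1.pkl","rb"))
for n,u,v,z in [("opR",255,255,.052),("opL",304,255,.052),("ftR",253,165,.052),("ftL",302,164,.052),("footTopA",230,144,.064),("footTopB",321,142,.064),("footInA",231,166,.064),("footInB",321,163,.064),("lensc",278,209,.052)]: print(n,ray(c,E,u,v,z).round(4))
print(proj(c,E,s["eef_pos"]))
```

```text
opR [ 0.5259 -0.1576  0.052 ]
opL [ 0.4729 -0.1617  0.052 ]
ftR [ 0.5327 -0.2546  0.052 ]
ftL [ 0.4844 -0.2594  0.052 ]
footTopA [ 0.5538 -0.274   0.064 ]
footTopB [ 0.4697 -0.2824  0.064 ]
footInA [ 0.5523 -0.2537  0.064 ]
footInB [ 0.4675 -0.2632  0.064 ]
lensc [ 0.5048 -0.2113  0.052 ]
(np.float64(285.901407259536), np.float64(284.14369558904974))
```

Request:
play_rows(rows="0 0 0 -7 0 0; 0 0 0 -14 0 0; 0 0 0 -21 0 0; 0 0 0 -28 0 0; 0 0 0 -35 0 0; 0 0 0 -42 0 0; 0 0 0 -49 0 0; 0 0 0 -55 0 0; 0 0 0 -55 0 0")

```text
clock: 2.2
eef_pos: [0.4962, -0.2273, 0.2155]
tcp_rot: [-0.107, 2.986, -0.923]
ft_force: [-0.7, 1.6, -2.0]
width: 0.0853
```

Run:
```python
from h import *
s=manip.state();print(s["clock"],s["eef_pos"],s["joints"].round(3));print(R.from_rotvec(s["tcp_rot"]).as_matrix().round(2))
def pose(grasp,th,az=6):
    x=-np.array([np.cos(np.radians(az)),np.sin(np.radians(az)),0]);D=down(np.radians(180+az))
    Rt=(R.from_rotvec(np.radians(th)*x)*R.from_matrix(D)).as_matrix()
    return np.array(grasp)-.003*Rt[:,1],Rt
G=np.array([.503,-.195,.032])
p,Rt=pose(G,35);print("pre",row(p-.11*Rt[:,1],Rt)); print("grasp",p)
```

```text
2.2 [ 0.49624339 -0.22734676  0.21551957] [-0.59   0.583  0.217 -0.742 -1.847  0.693]
[[-1.   -0.06  0.03]
 [-0.07  0.82 -0.56]
 [ 0.01 -0.56 -0.83]]
pre [-0.0073, 0.131, 0.0206, 90.7, -2.3, 0.0]
grasp [ 0.50282013 -0.1932887   0.03445746]
```

Request:
play_rows(rows="-0.001 0.015 0.002 7 0 0; -0.001 0.03 0.004 14 0 0; -0.002 0.04 0.006 21 0 0; -0.003 0.05 0.01 28 0 0; -0.004 0.06 0.012 35 -1 0; -0.005 0.08 0.014 42 -1 0; -0.006 0.09 0.016 49 -1 0; -0.007 0.1 0.018 56 -2 0; -0.007 0.115 0.02 63 -2 0; -0.007 0.131 0.02 70 -2 0")

```text
clock: 3.03
eef_pos: [0.4985, -0.1339, 0.1336]
tcp_rot: [-0.086, 1.923, -2.367]
ft_force: [0.2, -1.8, 0.3]
width: 0.0853
```

```bash
cat >> h.py <<'E'
def pose(grasp,th,az=6):
    x=-np.array([np.cos(np.radians(az)),np.sin(np.radians(az)),0]);D=down(np.radians(180+az))
    Rt=(R.from_rotvec(np.radians(th)*x)*R.from_matrix(D)).as_matrix()
    return np.array(grasp)-.003*Rt[:,1],Rt
E
python3 - <<'E'
from h import *
s=manip.state();print(s["eef_pos"],s["joints"].round(2))
p,Rt=pose([.503,-.195,.032],35);print("pre",row(p-.11*Rt[:,1],Rt))
E
```

```text
[ 0.49852974 -0.1339146   0.13355138] [ 0.25  0.18 -0.68  0.3  -0.75 -0.38]
pre [0.0021, 0.008, -0.0054, 23.2, -0.2, -0.7]
```

Request:
play_rows(rows="0.001 0 0 7 0 0; 0.001 0 0 14 0 0; 0.001 0 0 21 0 0; 0.001 0 0 21 0 0; 0.001 0 0 21 0 0")

```text
clock: 3.45
eef_pos: [0.4962, -0.1348, 0.1317]
tcp_rot: [-0.07, 1.459, -2.672]
ft_force: [0.0, 0.5, 0.5]
width: 0.0851
```

Run:
```python
from h import *
p,Rt=pose([.503,-.195,.032],35);print("pre",row(p-.11*Rt[:,1],Rt),row(p,Rt))
```

```text
pre [-0.0005, 0.0037, -0.0075, 2.2, -0.1, -0.3] [0.0002, 0.1136, -0.0032, 2.2, -0.1, -0.3]
```

Request:
play_rows(rows="0 0.03 -0.003 2 0 0; 0 0.06 -0.003 2 0 0; 0 0.085 -0.003 2 0 0; 0 0.1 -0.003 2 0 0; 0 0.11 -0.003 2 0 0; 0 0.114 -0.003 2 0 0; 0 0.114 -0.003 2 0 0; 0 0.114 -0.003 2 0 0")

```text
clock: 4.12
eef_pos: [0.5108, -0.1941, 0.0379]
tcp_rot: [-0.067, 1.423, -2.704]
ft_force: [-1.2, -0.6, -0.1]
width: 0.085
```

Request:
play_rows(rows="0 0 0 0 0 0; 0 0 0 0 0 0; 0 0 0 0 0 0; 0 0 0 0 0 0; 0 0 0 0 0 0; 0 0 0 0 0 0; 0 0 0 0 0 0; 0 0 0 0 0 0", fingers=0, force=70)

```text
clock: 4.78
eef_pos: [0.5107, -0.1934, 0.0381]
tcp_rot: [-0.069, 1.42, -2.704]
ft_force: [-4.1, 2.8, 9.1]
width: 0.0514
```

Run:
```python
from h import *
c,s=save("wrist","pics/w2.png")
p,Rt=pose([.503,-.195,.032],35);print(row(p,Rt),s["width"],s["ft_force"])
p,Rt=pose([.5055,-.220,.105],-55);print("end",p,row(p,Rt)); 
p,Rt=pose([.5055,-.220,.16],-10);print("mid",row(p,Rt))
```

```text
[0.0078, 0.0026, -0.0028, 0.4, -0.3, 0.2] 0.05143929864585391 [-4.08013029  2.78234342  9.06636482]
end [ 0.50575687 -0.22244399  0.10672073] [0.0077, -0.0403, 0.0624, -89.6, -0.4, -0.1]
mid [0.0077, -0.0877, 0.0927, -44.6, -0.4, 0.1]
```

View pics/w2.png

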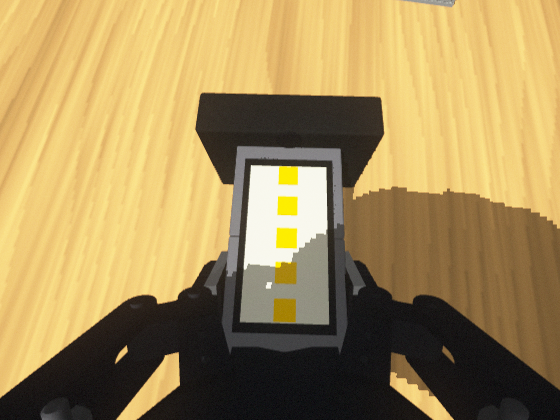

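The light is gripped squarely: width 51 mm, foot at the top of the view. I lift and rotate it.

Request:
play_rows(rows="0 -0.02 0.014 0 0 0; 0 -0.045 0.031 -4 0 0; 0 -0.06 0.048 -9 0 0; 0 -0.075 0.065 -15 0 0; 0 -0.085 0.08 -22 0 0; 0 -0.09 0.09 -29 0 0; 0 -0.09 0.092 -36 0 0; 0 -0.088 0.093 -43 0 0; 0 -0.086 0.094 -50 0 0; 0 -0.084 0.094 -57 0 0")

```text
clock: 5.67
eef_pos: [0.5154, -0.221, 0.1614]
tcp_rot: [-0.116, 2.388, -1.935]
ft_force: [-0.6, -1.1, -4.7]
width: 0.0513
```

Run:
```python
from h import *
s=manip.state();print(s["eef_pos"],s["joints"].round(2),s["ft_force"],s["width"])
p,Rt=pose([.511,-.220,.115],-55);print("end",p,row(p,Rt));
```

```text
[ 0.51538089 -0.22104438  0.16144419] [-0.2   0.31 -0.2  -0.22 -1.12  0.4 ] [-0.64625193 -1.14212097 -4.7435042 ] 0.05126106911615234
end [ 0.51125687 -0.22244399  0.11672073] [0.0044, 0.0435, 0.0102, -43.0, -0.1, -0.3]
```

Request:
play_rows(rows="0 0 0 -7 0 0; 0 0.005 0.001 -14 0 0; 0 0.01 0.003 -21 0 0; 0 0.015 0.005 -28 0 0; 0 0.02 0.006 -33 0 0; 0 0.025 0.007 -33 0 0; 0 0.025 0.007 -33 0 0; 0 0.025 0.007 -33 0 0")

```text
clock: 6.33
eef_pos: [0.5137, -0.2247, 0.1333]
tcp_rot: [-0.139, 2.863, -1.201]
ft_force: [1.2, 0.2, -3.4]
width: 0.051
```

Run:
```python
from h import *
s=manip.state();print(s["eef_pos"],s["joints"].round(2),s["ft_force"],s["width"])
p,Rt=pose([.511,-.220,.115],-55);print("end",p,row(p,Rt)); 
p,Rt=pose([.511,-.220,.089],-55);print("end",p,row(p,Rt)); 
save("scene","pics/s3.png",(130,150,330,300),3)
```

```text
[ 0.51365782 -0.22468243  0.13328589] [-0.5   0.6   0.11 -0.62 -1.59  0.74] [ 1.23286808  0.15688249 -3.39050142] 0.05103527736836067
end [ 0.51125687 -0.22244399  0.11672073] [0.0021, 0.0135, 0.0099, -10.5, -0.5, -0.3]
end [ 0.51125687 -0.22244399  0.09072073] [0.002, 0.0321, 0.0281, -10.5, -0.5, -0.3]
```

View pics/s3.png

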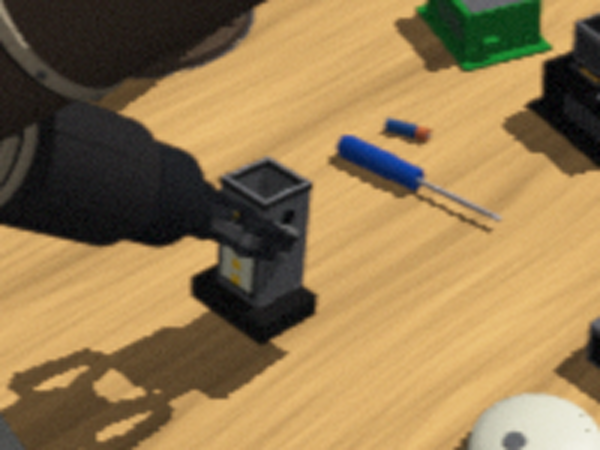

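The light hangs nearly upright in the gripper, opening up and foot down. I settle and read the residual tilt.

Request:
play_rows(rows="0 0 0 0 0 0; 0 0 0 0 0 0")

```text
clock: 6.55
eef_pos: [0.5142, -0.2242, 0.1355]
tcp_rot: [-0.14, 2.859, -1.201]
ft_force: [0.0, 0.2, -3.7]
width: 0.0515
```

Run:
```python
from h import *
p,Rt=pose([.511,-.220,.115],-55);print("end",p,row(p,Rt)); 
p,Rt=pose([.511,-.220,.089],-55);print("end",p,row(p,Rt));
```

```text
end [ 0.51125687 -0.22244399  0.11672073] [0.0028, 0.0148, 0.0117, -10.6, -0.3, -0.3]
end [ 0.51125687 -0.22244399  0.09072073] [0.0028, 0.0334, 0.0299, -10.6, -0.3, -0.3]
```

Request:
play_rows(rows="0.001 0.004 0.004 -4 0 0; 0.002 0.01 0.008 -7 0 0; 0.003 0.018 0.014 -9 0 0; 0.003 0.02 0.016 -10.7 0 0; 0.003 0.02 0.016 -10.7 0 0; 0.003 0.02 0.016 -10.7 0 0; 0.003 0.02 0.016 -10.7 0 0")

```text
clock: 7.13
eef_pos: [0.5109, -0.2229, 0.1093]
tcp_rot: [-0.143, 2.968, -0.932]
ft_force: [0.4, 0.3, -3.9]
width: 0.0516
```

Run:
```python
from h import *
import pickle
c,s=save("scene","pics/s4.png",(180,190,250,270),6);E=ext(c,s);pickle.dump((c,s,E),open("c4.pkl","wb"))
p,Rt=pose([.511,-.220,.089],-55);print(s["eef_pos"],"end",p,row(p,Rt),s["ft_force"])
g=s["eef_pos"]+.003*R.from_rotvec(s["tcp_rot"]).as_matrix()[:,1]
for dz in (.038,-.082): print([ (np.array(proj(c,E,g+[a,b,dz]))).round(1).tolist() for a,b in ((.029,.023),(.023,-.029),(-.029,-.023),(-.023,.029))])
```

```text
[ 0.51085133 -0.22285346  0.10928264] end [ 0.51125687 -0.22244399  0.09072073] [-0.0004, 0.011, 0.0152, 0.1, -0.3, -0.4] [ 0.35836786  0.27420219 -3.88182173]
[[228.9, 219.1], [210.0, 228.2], [199.0, 217.0], [217.5, 208.4]]
[[233.1, 254.1], [215.8, 263.4], [205.3, 251.9], [222.4, 243.1]]
```

View pics/s4.png

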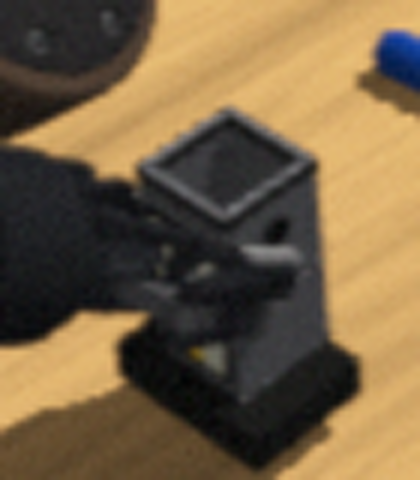

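The near and right body edges lean about 2 px less than true vertical, so the light is under-rotated by about 4°. I correct by 3.5° and lower.

Request:
play_rows(rows="0 0.003 0.004 -2 0 0; 0 0.006 0.008 -3.5 0 0; 0 0.008 0.0105 -3.5 0 0; 0 0.008 0.0105 -3.5 0 0; 0 0.008 0.0105 -3.5 0 0")

```text
clock: 7.6
eef_pos: [0.5099, -0.2222, 0.0943]
tcp_rot: [-0.145, 3.002, -0.838]
ft_force: [-0.3, 0.0, -3.3]
width: 0.0515
```

Run:
```python
from h import *
s=manip.state();g=s["eef_pos"]+.003*R.from_rotvec(s["tcp_rot"]).as_matrix()[:,1]
print(g,s["ft_force"],s["torque"]); print(R.from_rotvec(s["tcp_rot"]).as_matrix()[2])
```

```text
[ 0.50969987 -0.21969516  0.09273196] [-0.32615056  0.03385781 -3.34915637] [-3.87890939 -0.42449602 -0.04143013]
[ 0.00421089 -0.51779245 -0.85549591]
```

Request:
play_rows(rows="0 0.001 0.0017 0 0 0; 0 0.001 0.0017 0 0 0; 0 0.001 0.0017 0 0 0")

```text
clock: 7.85
eef_pos: [0.5103, -0.2222, 0.0933]
tcp_rot: [-0.145, 3.0, -0.839]
ft_force: [0.1, 0.6, -3.1]
width: 0.0513
```

Request:
play_rows(rows="0 0.001 0.0017 0 0 0; 0 0.001 0.0017 0 0 0; 0 0.001 0.0017 0 0 0")

```text
clock: 8.1
eef_pos: [0.5102, -0.2222, 0.0912]
tcp_rot: [-0.145, 3.0, -0.839]
ft_force: [-0.2, -0.5, -3.3]
width: 0.0516
```

Request:
play_rows(rows="0 0.001 0.0017 0 0 0; 0 0.001 0.0017 0 0 0; 0 0.001 0.0017 0 0 0")

```text
clock: 8.35
eef_pos: [0.5101, -0.2222, 0.0905]
tcp_rot: [-0.146, 2.999, -0.837]
ft_force: [-1.0, -0.2, 4.5]
width: 0.0512
```

Request:
play_rows(rows="0 0.0005 0.0009 0 0 0; 0 0.0005 0.0009 0 0 0; 0 0.0005 0.0009 0 0 0; 0 0.0005 0.0009 0 0 0", fingers=0, force=20)

```text
clock: 8.68
eef_pos: [0.51, -0.2221, 0.0904]
tcp_rot: [-0.146, 2.999, -0.836]
ft_force: [-1.7, -0.0, 11.6]
width: 0.0513
```

Run:
```python
from h import *
s=manip.state();print(s["eef_pos"],s["ft_force"])
c,s=save("scene","pics/s5.png",(180,190,250,270),6)
```

```text
[ 0.5100191  -0.22211352  0.0903956 ] [-1.71007861 -0.01340858 11.6070206 ]
```

View pics/s5.png

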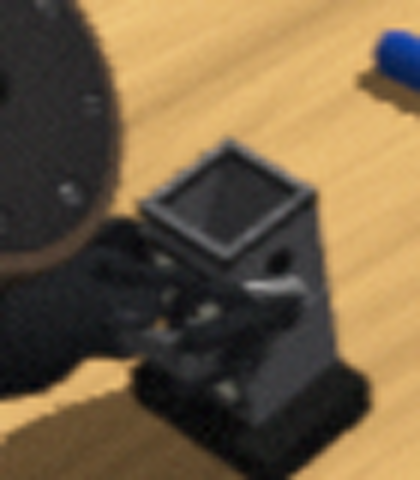

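The body edges now match the predicted verticals and the foot is on the bench. I release and back straight out along the tool.

Request:
play_rows(rows="0 0 0 0 0 0; 0 0 0 0 0 0; 0 0 0 0 0 0; 0 0 0 0 0 0; 0 0 0 0 0 0; 0 0 0 0 0 0", fingers=1)

```text
clock: 9.23
eef_pos: [0.5102, -0.2223, 0.088]
tcp_rot: [-0.145, 3.001, -0.838]
ft_force: [-0.1, 0.2, -0.2]
width: 0.0851
```

Request:
play_rows(rows="0 -0.01 0 0 0 0; 0 -0.03 0 0 0 0; 0 -0.055 0 0 0 0; 0 -0.085 0 0 0 0; 0 -0.115 0 0 0 0; 0 -0.14 -0.02 0 0 0; 0 -0.16 -0.05 0 0 0; 0 -0.17 -0.08 5 0 0; 0 -0.17 -0.11 10 0 0; 0 -0.17 -0.12 16 0 0")

```text
clock: 10.07
eef_pos: [0.519, -0.3068, 0.2829]
tcp_rot: [-0.132, 2.836, -1.252]
ft_force: [0.6, 0.3, 0.8]
width: 0.0853
```

Run:
```python
from h import *
c,s=save("scene","pics/s6.png",(170,140,380,290),3);print(s["eef_pos"],s["joints"].round(2))
# pack look pose: tool down, jaws along pack y
for yaw in (76,256): print(yaw,row([.50,.22,.27],down(np.radians(yaw))))
```

```text
[ 0.51903483 -0.30677813  0.282902  ] [-0.58  0.53  0.39 -0.59 -1.88  0.62]
76 [-0.0306, 0.3615, -0.3808, 28.3, 104.3, 39.2]
256 [-0.0306, 0.3615, -0.3808, 35.8, -67.0, -25.9]
```

View pics/s6.png

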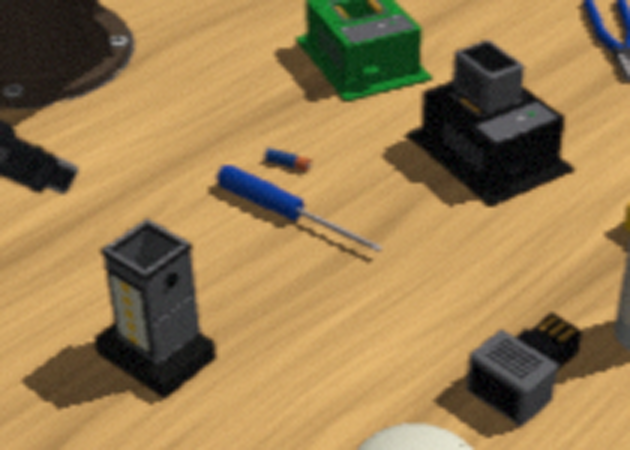

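The light stands on its foot with the opening up, and it has been let go. Next I go above the pack.

Request:
play_rows(rows="-0.003 0.036 -0.038 3.6 -6.7 -2.6; -0.006 0.072 -0.076 7.2 -13.4 -5.2; -0.009 0.108 -0.114 10.8 -20 -7.8; -0.012 0.144 -0.152 14.4 -26.8 -10.4; -0.015 0.18 -0.19 18 -33.5 -13; -0.018 0.216 -0.228 21.6 -40.2 -15.6; -0.021 0.252 -0.266 25.2 -46.9 -18.2; -0.024 0.288 -0.304 28.8 -53.6 -20.8; -0.027 0.324 -0.342 32.4 -60.3 -23.4; -0.03 0.36 -0.38 35.8 -67 -25.9")

```text
clock: 10.95
eef_pos: [0.5028, 0.1134, 0.2752]
tcp_rot: [-1.013, 1.565, -1.381]
ft_force: [1.1, 0.3, -0.5]
width: 0.0856
```

Request:
play_rows(rows="0 0 0 0 0 0; 0 0 0 0 0 0")

```text
clock: 11.12
eef_pos: [0.5015, 0.1158, 0.2744]
tcp_rot: [-1.018, 1.566, -1.376]
ft_force: [-0.1, -0.9, 0.3]
width: 0.0853
```

Run:
```python
from h import *
s=manip.state();print(s["eef_pos"],s["joints"].round(2))
print(row([.51,.225,.25],down(np.radians(256))))
```

```text
[0.50150172 0.11578897 0.27441363] [ 0.53  0.11 -0.23 -0.11 -1.25  0.71]
[-0.1035, 0.033, -0.0283, 4.9, -6.8, -3.6]
```

Request:
play_rows(rows="-0.035 0.01 -0.009 2 -2 -1; -0.07 0.022 -0.018 4 -4.5 -2.5; -0.104 0.033 -0.028 5 -6.8 -3.6; -0.104 0.033 -0.028 5 -6.8 -3.6; -0.104 0.033 -0.028 5 -6.8 -3.6; -0.104 0.033 -0.028 5 -6.8 -3.6")

```text
clock: 11.62
eef_pos: [0.5133, 0.2193, 0.2493]
tcp_rot: [-1.078, 1.395, -1.397]
ft_force: [-0.0, -0.7, -0.1]
width: 0.0852
```

Run:
```python
from h import *
import pickle
c,s=save("wrist","pics/w7.png");pickle.dump((c,s,ext(c,s)),open("c7.pkl","wb"));print(s["eef_pos"],row([.51,.225,.25],down(np.radians(256))))
```

```text
[0.51329633 0.21930763 0.24928308] [-0.0049, -0.0004, -0.0048, -0.0, -0.7, 0.1]
```

View pics/w7.png

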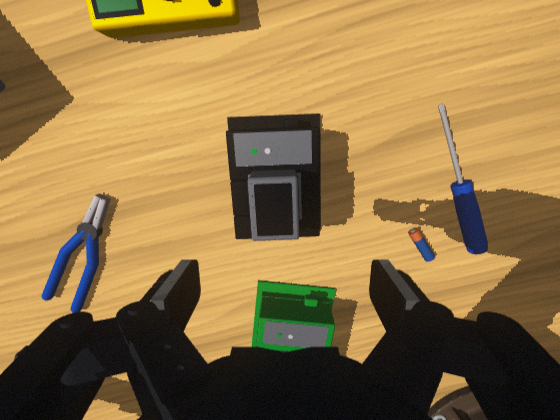

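The wrist view shows the pack head's top face at corners about (248,178), (298,178), (300,238), (251,241). The charger's top is around it at columns 228-321, rows 115-238. The green decoy is at (295,315).

Run:
```python
from h import *
import pickle
c,s,E=pickle.load(open("c7.pkl","rb"))
im=c["color"];g=im[165:250,235:315].astype(int)
P=np.array([ray(c,E,u,v,.114) for u,v in [(248,178),(298,178),(300,238),(251,241)]]);print(P.round(4),P.mean(0))
e=[P[0]-P[3],P[1]-P[2]];print([np.linalg.norm(x) for x in e],[np.degrees(np.arctan2(x[1],x[0])) for x in e],np.linalg.norm(P[1]-P[0]),np.linalg.norm(P[3]-P[2]))
q=[ray(c,E,u,v,.064) for u,v in [(228,117),(320,115)]];x=q[0]-q[1];print("charger",np.degrees(np.arctan2(x[1],x[0]))-90,q)
cv2.imwrite("pics/w7c.png",cv2.resize(im[105:255,210:340,::-1],None,fx=4,fy=4,interpolation=cv2.INTER_CUBIC))
```

```text
[[0.5484 0.2446 0.114 ]
 [0.5372 0.2015 0.114 ]
 [0.4811 0.2135 0.114 ]
 [0.4899 0.2592 0.114 ]] [0.51415338 0.22968586 0.114     ]
[np.float64(0.0602871553538243), np.float64(0.05731524415664152)] [np.float64(-14.005494120341801), np.float64(-12.011432491302802)] 0.044476548497637575 0.04653380164238531
charger -13.477901173263376 [array([0.6057681 , 0.25448168, 0.064     ]), array([0.58426174, 0.16474878, 0.064     ])]
```

View pics/w7c.png

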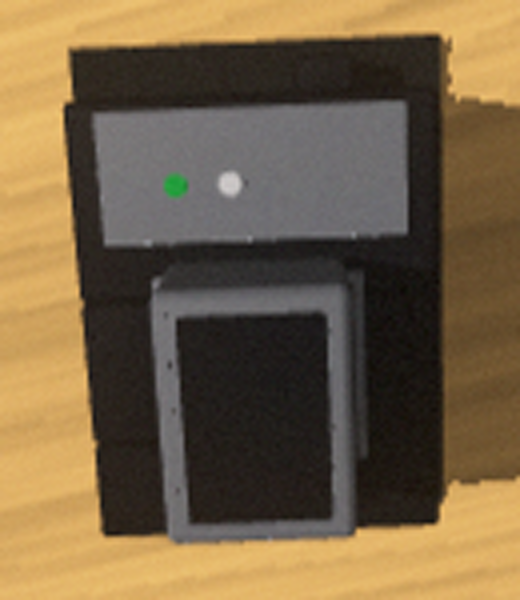

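Run:
```python
from h import *
print(row([.516,.230,.15],down(np.radians(256.7))))
```

```text
[-0.0114, 0.0996, -0.0003, -0.0, -1.4, 0.1]
```

Request:
play_rows(rows="-0.006 0.035 0 0 -0.7 0; -0.0115 0.07 0 0 -1.4 0; -0.0115 0.1 0 0 -1.4 0; -0.0115 0.1 0 0 -1.4 0; -0.0115 0.1 0 0 -1.4 0; -0.0115 0.1 0 0 -1.4 0")

```text
clock: 12.17
eef_pos: [0.5171, 0.2313, 0.1516]
tcp_rot: [-1.089, 1.375, -1.378]
ft_force: [0.1, -1.0, 1.3]
width: 0.0856
```

Run:
```python
from h import *
s=manip.state();print(s["eef_pos"],row([.516,.230,.097],down(np.radians(256.7))),s["ft_force"],s["torque"])
```

```text
[0.51713334 0.23128115 0.15157267] [0.0015, 0.0546, -0.001, -0.2, 0.1, -0.0] [ 0.14172301 -1.01493025  1.30016526] [ 0.04751515 -0.08326432  0.03671937]
```

Request:
play_rows(rows="0.001 0.03 -0.001 0 0 0; 0.001 0.045 -0.001 0 0 0; 0.001 0.0535 -0.001 0 0 0; 0.001 0.0535 -0.001 0 0 0; 0.001 0.0535 -0.001 0 0 0; 0.001 0.0535 -0.001 0 0 0")

```text
clock: 12.67
eef_pos: [0.5156, 0.2317, 0.0979]
tcp_rot: [-1.089, 1.374, -1.376]
ft_force: [0.4, -0.3, 0.2]
width: 0.0854
```

Request:
play_rows(rows="0 0 0 0 0 0; 0 0 0 0 0 0; 0 0 0 0 0 0; 0 0 0 0 0 0; 0 0 0 0 0 0; 0 0 0 0 0 0; 0 0 0 0 0 0; 0 0 0 0 0 0", fingers=0, force=90)

```text
clock: 13.33
eef_pos: [0.5145, 0.2306, 0.0969]
tcp_rot: [-1.093, 1.374, -1.377]
ft_force: [-2.1, -3.8, 7.1]
width: 0.0451
```

Run:
```python
from h import *
s=manip.state();print(s["clock"],s["eef_pos"],s["ft_force"],s["torque"],s["width"],R.from_rotvec(s["tcp_rot"]).as_matrix().round(3))
```

```text
13.3333 [0.51454245 0.2306156  0.09686026] [-2.06634589 -3.81104205  7.07137942] [-0.97377556  0.66879589  0.19593968] 0.04512407033141891 [[-0.226  0.001  0.974]
 [-0.974 -0.002 -0.226]
 [ 0.001 -1.     0.001]]
```

The pack is gripped across its y faces at 45 mm. I rock about tool z (the pack's +x) with the pivot near the spring height and a little lift, watching the forces.

Request:
play_rows(rows="0.0012 -0.0005 0 0 0 2; 0.0025 -0.001 0 0 0 4; 0.0025 -0.001 0 0 0 4; 0.0025 -0.001 0 0 0 4")

```text
clock: 13.67
eef_pos: [0.5139, 0.2278, 0.0976]
tcp_rot: [-1.035, 1.4, -1.327]
ft_force: [-2.4, -3.1, 7.2]
width: 0.0455
```

```bash
cat > st.py <<'E'
from h import *
s=manip.state();M=R.from_rotvec(s["tcp_rot"]).as_matrix()
D=down(np.radians(256.7));w=R.from_matrix(D.T@M).as_rotvec(degrees=True)
print("t",s["clock"].round(2),"pos",s["eef_pos"].round(4),"tilt",w.round(2),"F(tool)",(M.T@s["ft_force"]).round(1),"T(tool)",(M.T@s["torque"]).round(2),"w",round(s["width"],4))
g=s["eef_pos"]+M[:,1]*.0809;print("stem bottom",g.round(4))
E
python3 st.py
```

```text
Traceback (most recent call last):
  File "st.py", line 4, in <module>
    print("t",s["clock"].round(2),"pos",s["eef_pos"].round(4),"tilt",w.round(2),"F(tool)",(M.T@s["ft_force"]).round(1),"T(tool)",(M.T@s["torque"]).round(2),"w",round(s["width"],4))
              ^^^^^^^^^^^^^^^^
AttributeError: 'float' object has no attribute 'round'
```

Request:
play_rows(rows="0.0012 -0.001 0 0 0 2; 0.0025 -0.002 0 0 0 4; 0.0025 -0.002 0 0 0 4; 0.0025 -0.002 0 0 0 4")

```text
clock: 14.0
eef_pos: [0.5132, 0.2252, 0.0984]
tcp_rot: [-0.978, 1.424, -1.277]
ft_force: [1.3, -3.0, -1.8]
width: 0.0453
```

```bash
sed -i 's/s\["clock"\].round(2)/s["clock"]/' st.py; python3 st.py
```

```text
t 14.0 pos [0.5132 0.2252 0.0984] tilt [ 0.02 -0.15  7.86] F(tool) [2.9 1.4 1.9] T(tool) [ 0.85 -0.23 -1.84] w 0.0453
stem bottom [0.5157 0.2359 0.0183]
```

Request:
play_rows(rows="-0.0025 -0.0005 0 0 0 -4; -0.005 -0.001 0 0 0 -8; -0.0075 -0.001 0 0 0 -12; -0.0099 -0.001 0 0 0 -16; -0.0099 -0.001 0 0 0 -16; -0.0099 -0.001 0 0 0 -16")

```text
clock: 14.5
eef_pos: [0.5157, 0.2361, 0.1015]
tcp_rot: [-1.211, 1.315, -1.477]
ft_force: [0.5, -4.6, 5.9]
width: 0.0451
```

```bash
python3 st.py
```

```text
t 14.5 pos [0.5157 0.2361 0.1015] tilt [ 0.11 -0.33 -8.24] F(tool) [ 5.1 -5.2  1.6] T(tool) [ 0.56 -0.26 -1.55] w 0.0451
stem bottom [0.5132 0.2247 0.0214]
```

Request:
play_rows(rows="0.0025 -0.0008 0 0 0 4; 0.005 -0.0015 0 0 0 8; 0.0075 -0.0015 0 0 0 12; 0.0099 -0.001 0 0 0 16; 0.0099 -0.001 0 0 0 16; 0.0099 -0.001 0 0 0 16")

```text
clock: 15.0
eef_pos: [0.5136, 0.2259, 0.1042]
tcp_rot: [-0.975, 1.424, -1.277]
ft_force: [-4.7, -1.8, 9.8]
width: 0.0453
```

```bash
python3 st.py
```

```text
t 15.0 pos [0.5136 0.2259 0.1042] tilt [ 0.07 -0.08  7.97] F(tool) [  1.4 -10.1  -4.1] T(tool) [-1.54  0.12 -0.33] w 0.0453
stem bottom [0.5162 0.2368 0.0241]
```

Request:
play_rows(rows="-0.0025 -0.0008 0 0 0 -4; -0.005 -0.0015 0 0 0 -8; -0.0075 -0.0015 0 0 0 -12; -0.0099 -0.001 0 0 0 -16; -0.0099 -0.001 0 0 0 -16; -0.0099 -0.001 0 0 0 -16")

```text
clock: 15.5
eef_pos: [0.5185, 0.2363, 0.1109]
tcp_rot: [-1.208, 1.309, -1.48]
ft_force: [-0.1, -10.8, 34.7]
width: 0.0453
```

```bash
python3 st.py
```

```text
t 15.5 pos [0.5185 0.2363 0.1109] tilt [ 0.46 -0.42 -8.27] F(tool) [ 15.5 -32.8   2.5] T(tool) [ 0.59  0.12 -5.13] w 0.0453
stem bottom [0.5165 0.2248 0.0308]
```

Request:
play_rows(rows="0.0025 -0.0008 0 0 0 4; 0.005 -0.0015 0 0 0 8; 0.0075 -0.002 0 0 0 12; 0.0099 -0.002 0 0 0 16; 0.0099 -0.002 0 0 0 16; 0.0099 -0.002 0 0 0 16")

```text
clock: 16.0
eef_pos: [0.5133, 0.2241, 0.1105]
tcp_rot: [-0.98, 1.422, -1.279]
ft_force: [-2.0, -12.9, 15.2]
width: 0.0446
```

```bash
python3 st.py
```

```text
t 16.0 pos [0.5133 0.2241 0.1105] tilt [ 0.06 -0.18  7.73] F(tool) [ 10.9 -16.8   1. ] T(tool) [-0.06  0.03 -4.88] w 0.0446
stem bottom [0.5159 0.2346 0.0304]
```

Request:
play_rows(rows="-0.0025 -0.001 0 0 0 -4; -0.005 -0.002 0 0 0 -7.8; -0.005 -0.002 0 0 0 -7.8; -0.005 -0.002 0 0 0 -7.8")

```text
clock: 16.33
eef_pos: [0.5138, 0.2308, 0.1111]
tcp_rot: [-1.094, 1.374, -1.375]
ft_force: [1.4, -5.3, -1.0]
width: 0.045
```

```bash
python3 st.py
```

```text
t 16.3333 pos [0.5138 0.2308 0.1111] tilt [-0.   -0.32 -0.05] F(tool) [4.8 1.1 2.5] T(tool) [ 0.79 -0.01 -1.79] w 0.045
stem bottom [0.5138 0.2307 0.0302]
```

Request:
play_rows(rows="0 -0.001 0 0 0 0; 0 -0.002 0 0 0 0; 0 -0.002 0 0 0 0; 0 -0.002 0 0 0 0")

```text
clock: 16.67
eef_pos: [0.5139, 0.2306, 0.1136]
tcp_rot: [-1.09, 1.377, -1.374]
ft_force: [-1.8, -2.7, -2.3]
width: 0.0453
```

Request:
play_rows(rows="0 -0.001 0 0 0 0; 0 -0.002 0 0 0 0; 0 -0.003 0 0 0 0; 0 -0.003 0 0 0 0")

```text
clock: 17.0
eef_pos: [0.5144, 0.2305, 0.1171]
tcp_rot: [-1.089, 1.376, -1.375]
ft_force: [-0.4, -3.9, -1.5]
width: 0.0447
```

```bash
python3 st.py
```

```text
t 17.0 pos [0.5144 0.2305 0.1171] tilt [ 0.06 -0.18  0.13] F(tool) [3.9 1.5 0.5] T(tool) [-0.23  0.02 -1.6 ] w 0.0447
stem bottom [0.5145 0.2306 0.0362]
```

It is loose: only the pack's weight remains. I lift straight up.

Request:
play_rows(rows="0 -0.004 0 0 0 0; 0 -0.008 0 0 0 0; 0 -0.012 0 0 0 0; 0 -0.016 0 0 0 0; 0 -0.016 0 0 0 0")

```text
clock: 17.42
eef_pos: [0.5145, 0.2305, 0.1341]
tcp_rot: [-1.089, 1.375, -1.375]
ft_force: [-1.9, -4.6, 1.0]
width: 0.0451
```

Request:
play_rows(rows="0 -0.005 0 0 0 0; 0 -0.01 0 0 0 0; 0 -0.015 0 0 0 0; 0 -0.02 0 0 0 0; 0 -0.024 0 0 0 0; 0 -0.024 0 0 0 0; 0 -0.024 0 0 0 0; 0 -0.024 0 0 0 0")

```text
clock: 18.08
eef_pos: [0.5144, 0.2308, 0.1569]
tcp_rot: [-1.089, 1.376, -1.374]
ft_force: [-0.3, 0.1, -1.3]
width: 0.0452
```

```bash
python3 st.py
python3 - <<'E'
from h import *
c,s=save("scene","pics/s8.png",(170,110,400,282),3);E=ext(c,s)
for z in (.064,.074): print(z,[round(float(v),1) for v in proj(c,E,[.5145,.2306,z])])
save("top","pics/top8.png")
E
```

```text
t 18.0833 pos [0.5144 0.2308 0.1569] tilt [ 0.07 -0.18  0.17] F(tool) [-0.   1.3 -0.3] T(tool) [-0.   -0.03 -0.  ] w 0.0452
stem bottom [0.5145 0.231  0.076 ]
0.064 [332.0, 171.8]
0.074 [332.3, 169.1]
```

View pics/s8.png

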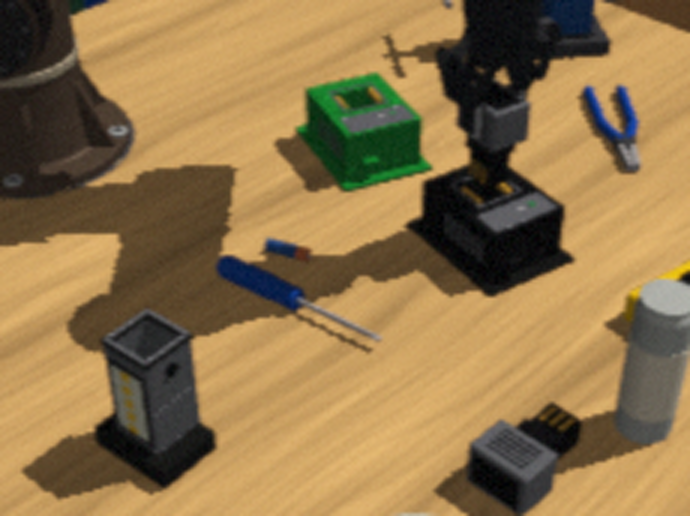

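The pack hangs upright above the well, its stem end at about (488,185) in the crop. The charger, light and other things are in place. One numeric check for slip in the grip follows.

Run:
```python
from h import *
c,s=save("scene","pics/s9.png");E=ext(c,s)
M=R.from_rotvec(s["tcp_rot"]).as_matrix();x=M[:,2];y=-M[:,0];b=s["eef_pos"]+M[:,1]*.0809
def crop(p): u,v=proj(c,E,p);return round((u-170)*3),round((v-110)*3)
for n,hx,hy,z in [("head bot",.031,.023,.054),("head top",.031,.023,.098),("stem bot",.017,.014,0)]:
    print(n,[crop(b+a*hx*x+d*hy*y+[0,0,z]) for a in(1,-1) for d in(1,-1)])
```

```text
head bot [(528, 138), (491, 152), (490, 112), (454, 124)]
head top [(532, 100), (495, 113), (493, 74), (457, 86)]
stem bot [(508, 179), (486, 188), (488, 164), (466, 172)]
```

The predicted corners (head bottom at row 152, stem end at row 188) match the picture, so the pack has not slipped and its stem is about 12 mm above the well mouth.

```bash
python3 -c "
from station import manip
print(manip.job_done())"
```

```text
the job is handed in; nothing more can be done
None
```

Both parts are done and handed in at about 18 s on the robot's clock; no verdict came back.

**Light:** I lifted it by its body, turned it upright and lowered it until the foot touched the bench, then let go. A camera check before lowering showed it still leaning about 4°, so I turned it a little further. The last picture shows it standing with its opening up, about where it lay.

**Pack:** I gripped the head across its y sides and rocked it about 8° each way, with small lifts. It came loose at about 14 mm of rise.
- **Position at the end:** it is held upright (tilt about 0.2°), and the stem end is about 12 mm above the mouth of the well and straight above it.
- **Slip:** the picture matches the expected head and stem corners to within a few pixels, except about 9 px sideways at one head corner. I take that as no slip in the grip.

**Charger:** it looks fully down in the last picture, but I could not read its lift directly. My force readings, taken only at the end of each move, never showed more than about 5 N of upward pull.

**Force spike:** one rocking stroke ended with about 35 N pushing the tool up, probably from the springs slipping under the collar. It fell away on the next strokes.

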